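# Load and index the injector adapter slide

### The job

Stand the yellow square-shanked adapter in the square socket of the blue carriage, pushed down until its shoulder sits flush, then pull up the black lock knob, slide the carriage to the next hole towards the red end stop and let the pin drop into that hole. Finish while holding: the fingers stay on the knob and keep it pressed right down on its brass collar, pin fully home. Leave the green adapter, the jar and the spanner where they are.

Things in the scene. Friction and masses are not known exactly. Their poses are not given: they have to be found in the camera images.
- plug: Adapter to load, loose, standing upright on the bench. Steel shank 28 x 28 mm, 26 mm long, foot bevelled 2 mm; above it a yellow head 36 x 36 mm from 26 to 56 mm (its underside is the shoulder); on top a steel cup 28 mm in diameter from 56 to 64 mm. 0.11 to 0.23 kg. Origin: centre of the foot's underside; z up, x and y square to the flats. Fits the socket any of four ways round.
- rail: Fixed aluminium rail of the slide, bolted down: 44 mm wide, 332 mm long with its end stops, top 30 mm above the bench. Origin: centre of its underside, on the bench; y runs along the rail to the red end stop (the other stop is dark grey), z up. Row of 12 mm lock holes in its top, 50 mm apart, each with a red tick on the rail's sides.
- socket (a point): Centre of the mouth of the socket, in the flat top of the blue carriage, 60 mm above the bench, 90 mm from the knob's axis on the red-stop side. Hole 30 x 30 mm (1 mm play each side of the shank), 30 mm deep, its sides and this point's axes parallel to the rail's. The carriage is 56 mm wide and 140 mm long.
- carriage (a joint): Slide of the blue carriage along the rail, m: about 0 at the start (pin in its first hole), grows towards the red end stop; the next hole is at 0.050, the one after at 0.100. About 2 N of friction when unlocked; 1 mm of play each way when locked.
- knob (a point): Centre of the top of the lock knob: black upright cylinder, 26 mm in diameter, 30 mm tall, orange band near the top. It rises and falls with the pin and travels with the carriage. Under it a brass collar, 24 mm in diameter, 18 mm tall, fixed on the carriage. Left alone the knob floats 5 mm above the collar, its top 113 mm above the bench; fully home it sits on the collar, top at 108 mm.
- plunger (a joint): Lift of knob and pin above fully home, m, 0 to 0.026. A spring (0.7 N per mm either way) brings it to about 0.005 when let go, pin still in the hole: pressing with about 4 N brings it home (0). Pin 10 mm in diameter, round tip 16 mm deep in the hole at 0, clear of the rail above 0.016 (8 N pull; 14 N at the top). Let go between holes it rides on the rail and drops into the next.
- round_adapter: Bystander: loose adapter with a round steel shank 28 mm in diameter and a green round head 38 mm in diameter, 64 mm tall, standing on the bench; does not belong in the socket. Origin: centre of its underside.
- grease_jar: Bystander: loose white jar with a red cap, 56 mm in diameter, 70 mm tall, standing on the bench. Origin: centre of its underside.
- spanner: Bystander: loose dark steel spanner 180 mm long lying flat on the bench beyond the rail's dark-grey end. Origin: near its middle, underside; x along it.
Things that resemble listed ones, but are neither listed nor needed, are in the scene too. What is shaped like the plug but orange or purple is not meant.

How it is judged:
On the way, in this order (a step that is already met when the one before it is completed fails the run):
1. the square adapter is seated upright in the carriage's socket (horizontal distance between plug and socket below 0.004 m and z of plug in the frame of socket below -0.0235 m and angle between plug's own z axis and vertical below 0.08 rad), for 0.2 s.
2. the lock knob is pulled up so that the pin is clear of the rail (value of joint plunger above 0.016 m), for 0.05 s.
3. the carriage is at the next hole with the pin in it (value of joint carriage between 0.046 and 0.054 m and value of joint plunger below 0.009 m), for 0.1 s.
At the end, for the whole second after the job is handed in: Adapter seated in the socket (4 mm off axis at most, shoulder within 2.5 mm of the carriage, within 0.08 rad of upright); carriage within 4 mm of slide value 0.050; lock knob within 2.5 mm of fully home with the fingers on it (at least 1 N) (all of step 1 and value of joint carriage between 0.046 and 0.054 m and value of joint plunger below 0.0025 m and contact force between the fingers and plunger above 1 N); the arm keeps its last pose, push and grip.
It fails at once if the round adapter, the jar or the spanner was moved more than 20 mm (distance of any of round_adapter, grease_jar, spanner from where it was at the start of the episode above 0.02 m).
It also fails if it takes over 51 s, if anything falls off the work surface, if the arm or the gripper's body presses on something with over 40 N, if the wrist force passes 120 N, or if a joint passes its speed limit or range.

### The arm

A 7-joint arm with a two-finger parallel gripper is mounted at the origin on the work surface. World frame = base frame: x ahead of the robot, y to its left, z up, the work surface at z = 0. Lengths are in m, angles in rad, forces in N, time in s.
With the tool pointing down it reaches from about 0.4 to 0.85 m from the base axis. Payload 4.5 kg.
Tool frame: the origin (TCP) lies on the centre line of the jaws, within the pads' length; the fingertips stand 11 mm ahead of it and the grasp point (between the pads) lies 8 mm behind it; z points along the fingers, y is the line along which they close (so a half turn about z gives the same grasp; the last joint's range is limited). The gripper opens to 88 mm and grips with 3 to 60 N. Pads are 18 mm wide; open, the fingers measure 123 mm over their backs; the gripper's body (75 mm by 187 mm) begins 45 mm behind the grasp point.
Start: joints at [-1.235, 0.689, -0.195, 1.565, 0.157, 0.902, -0.215], TCP at [0.186, 0.597, 0.25] pointing down, gripper open.
Joint ranges: [-3.01, 3.01], [-0.46, 2.08], [-1.47, 1.51], [0.13, 2.56], [-1, 4.14], [0.04, 2.09], [-2.66, 2.66]. Speed limits (rad/s): [2.57, 2.57, 3.14, 3.14, 3.14, 3.14, 3.14].

### API

Orientations are given as a unit quaternion [x, y, z, w].
In Python, from plant import * gives the robot as it stands. The module is installed in compiled form; this text tells all that it offers.
- The arm moves only by the tool send_rows, never from a script. Its argument "motion" is a list of rows, each an object of numbers: "x", "y", "z": the shift along the tool's x, y, z in cm; "rx", "ry", "rz": the turn, a rotation vector about the tool's x, y, z in rad; "jaw": the finger opening in cm, from 0 to 8.81. In form: [{"x": .., "y": .., "z": .., "rx": .., "ry": .., "rz": .., "jaw": ..}, ...]. A call has exactly 5 rows; each row shifts and turns the commanded pose from where the row before left it, along the tool's axes as they then stand; what a row does not reach is not made up. A row lasts 1/10 s, in which the tool goes at most 50 mm and 8.59 degrees, less where a joint would pass 70% of its speed; a pose out of reach is approached as far as the arm can. A call is refused whole if a number of a shift passes 5 or a number of a turn 0.15, either way. A call with a gripper value outside its range is refused whole. The fingers move at their own pace and stop on an object; "grip_force" is the grip in N (left out, the last holds). Time passes only in rows, so rows that do not move let the fingers close, or fill a call up. It gives the time, the measured TCP pose, the force, the opening and the grip force at its end, in the units of the state.
- get_state(): the state, without advancing time (a new reading comes with each control period).
- snapshot(name): name is "scene" or "top" or "wrist"; returns a dict with "img" (384x512x3 uint8, red, green, blue), "vertical_fov" (degrees; the focal length in pixels is half the picture's height over the tangent of half this angle, whatever the lens; pixels are square), "cx", "cy" (the principal point, pixels), "D" ([k1, k2, p1, p2, k3] as OpenCV has them; the pictures are not rectified), "extrinsics" (4x4, takes a point from camera to world coordinates). Camera axes: x right, y up, looking along -z (the intrinsics and any distortion apply to the point x, -y, -z); pixel columns grow to the right and rows downward; lengths in m; the calibration is good to about 2 mm. A picture is of the moment at which its call begins. There is no depth.
- finish_job(): hands the job in; it is judged then, once.
The state is a dict: "clock": time; "q": joint angles; "qd": joint speeds; "joint_torque": joint torques, N m; "tool_pos": TCP position; "eef_rot": TCP orientation; "contact_force": force on the tool from outside, world axes, zero at the start; "moment": the same for the moment, N m; "opening": opening from 0.0 (shut) to 1.0 (fully open); "finger_force": force on a finger pad.
Only numpy, scipy, OpenCV 4.12 (cv2) and the standard library are available. Lean on these libraries where they do the work, as an engineer would, in place of code of your own. Each camera call takes 0.05 s, during which the arm holds its last target. There are 200 camera calls.

## Working session

There is one attempt and no reset: what is moved stays moved. The work goes in short steps, Python scripts to look and compute and a tool call to move; the robot and the scene stay as the last step left them, time stands still between calls to the robot, and variables do not carry over. Pictures are saved under pics/ and viewed, at most 10 in all, crops included, and the job is handed in when it is done.

Besides the shell and the picture viewer there is one more tool, called after "Call:" as name([rows], argument=value, ...), one row to a line, values as JSON. send_rows: Moves the arm, as the interface text tells. Its arguments: {"type":"object","properties":{"motion":{"type":"array"},"grip_force":{"type":"number"}},"required":["motion"]}

```bash
mkdir -p pics; cat > h.py <<'E'
from plant import *
import numpy as np, cv2
from scipy.spatial.transform import Rotation as R
def cam(s):
    f=192/np.tan(np.radians(s["vertical_fov"])/2)
    return np.array([[f,0,s["cx"]],[0,f,s["cy"]],[0,0,1.]]),np.array(s["D"],float),np.array(s["extrinsics"],float)
def ray(s,uv,z):
    K,D,E=cam(s); p=cv2.undistortPoints(np.array([[uv]],float),K,D)[0,0]
    d=E[:3,:3]@[p[0],-p[1],-1]; o=E[:3,3]
    return o+d*(z-o[2])/d[2]
def proj(s,P):
    K,D,E=cam(s); c=(np.array(P,float).reshape(-1,3)-E[:3,3])@E[:3,:3]*[1,-1,-1]
    return cv2.projectPoints(c,np.zeros(3),np.zeros(3),K,D)[0][:,0]
def save(s,n,crop=None,k=1):
    im=s["img"][:,:,::-1]
    if crop: im=im[crop[1]:crop[3],crop[0]:crop[2]]
    cv2.imwrite("pics/"+n,cv2.resize(im,None,fx=k,fy=k,interpolation=cv2.INTER_CUBIC))
E
python3 - <<'E'
from h import *
import pickle
S={n:snapshot(n) for n in("scene","top")}
pickle.dump(S,open("S.pkl","wb"))
for n in S: save(S[n],n+"0.png",k=1.5); print(n,S[n]["extrinsics"],S[n]["vertical_fov"],S[n]["D"])
st=get_state();print(st["clock"],st["tool_pos"],st["eef_rot"],st["contact_force"])
E
```

```text
scene [[ 0.09415392 -0.58874415  0.80281714  1.33318023]
 [ 0.99542398  0.06888655 -0.06622494 -0.15806118]
 [-0.01631375  0.80537877  0.59253599  0.69959396]
 [ 0.          0.          0.          1.        ]] 44.38231243699139 [0.00367356 0.         0.         0.         0.        ]
top [[ 0.0250685   0.984455   -0.17383877  0.34714961]
 [-0.99941796  0.02065538 -0.02714939 -0.10790466]
 [-0.02313665  0.17441819  0.98439981  1.13141791]
 [ 0.          0.          0.          1.        ]] 44.265444334790764 [0.01285206 0.         0.         0.         0.        ]
0.1 [0.18561698 0.59623246 0.2490185 ] [ 1.50269426e-01  9.88644756e-01 -8.01064405e-04 -7.15864519e-05] [ 0.51974851  0.28916744 -0.39675175]
```

View pics/scene0.png

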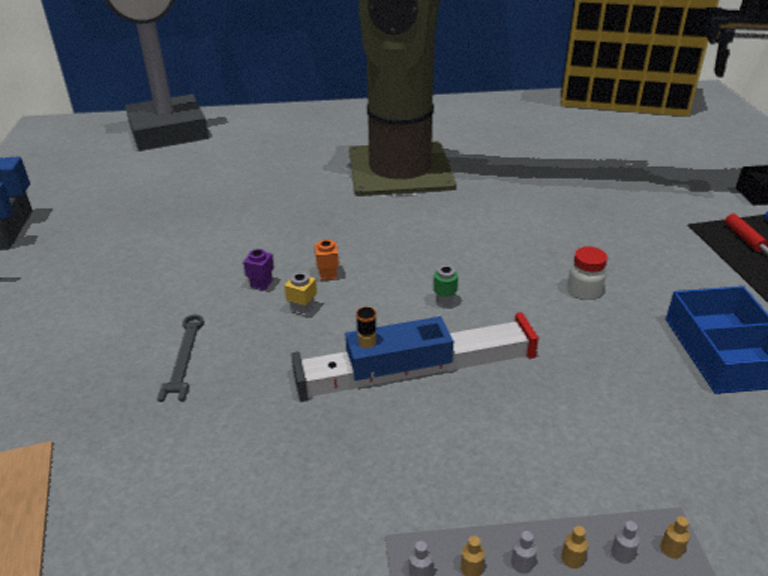

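View pics/top0.png

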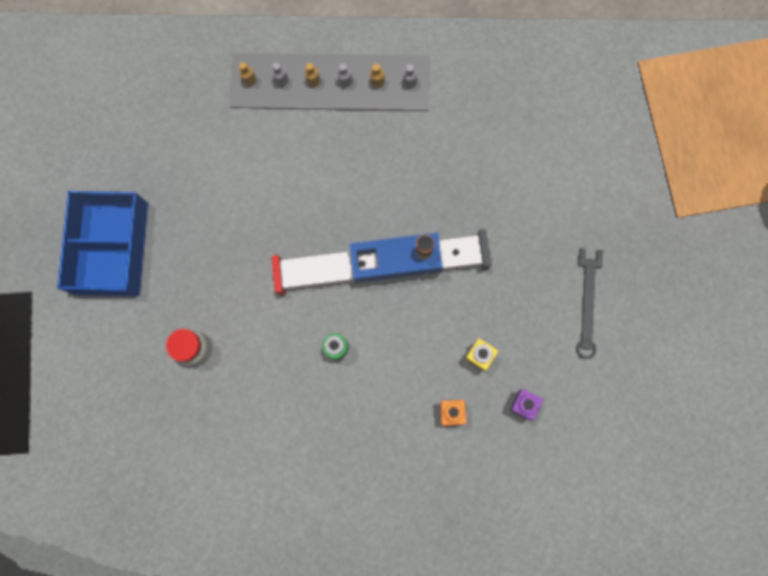

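The scene view shows the yellow plug at about (300,290) and the blue carriage at (400,345), with the knob at (367,325). In the top view (1.5x scale) the plug is at (482,354), the knob at (425,245) and the socket at (366,261). I'll enlarge these next.

```bash
python3 - <<'E'
from h import *
import pickle
S=pickle.load(open("S.pkl","rb")); save(S["top"],"topc.png",(175,140,340,265),4.8)
save(S["scene"],"scenec.png",(180,170,370,280),4.2)
E
```

```text
(no output)
```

View pics/topc.png

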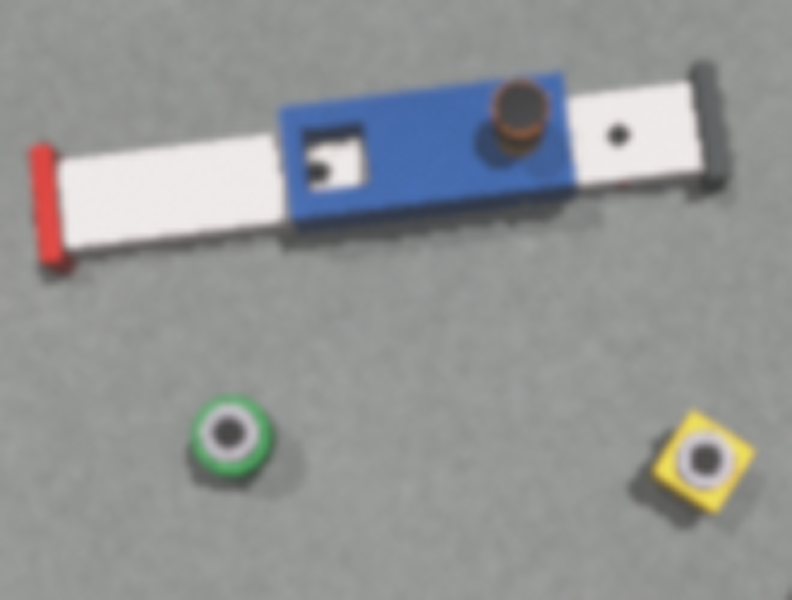

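View pics/scenec.png

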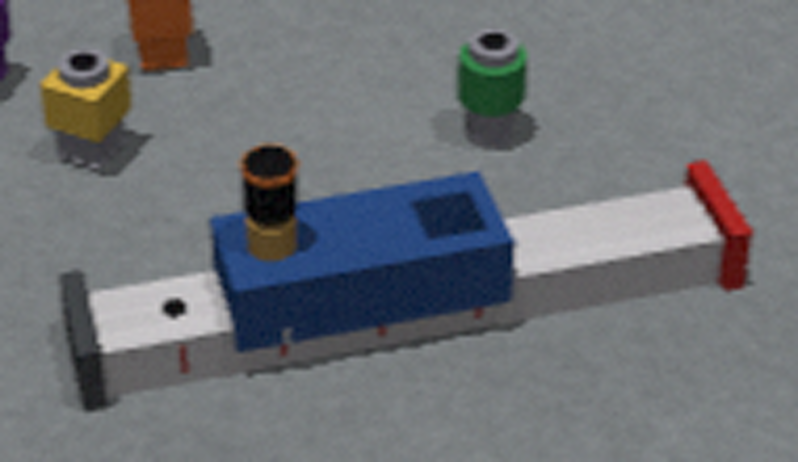

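The crop shows the knob top at (520,104), the socket mouth corners at about (302,130), (363,125), (368,187) and (308,192), and the plug head corners at (693,410), (756,454), (714,515) and (652,468). The gripper is clear of all of them.

```bash
python3 - <<'E'
from h import *
import pickle
S=pickle.load(open("S.pkl","rb")); T=S["top"];C=S["scene"]
f=lambda u,v:((u+.5)/4.8-.5+175,(v+.5)/4.8-.5+140)
g=lambda u,v:((u+.5)/4.2-.5+180,(v+.5)/4.2-.5+170)
def show(n,s,F,pts,z):
    P=np.array([ray(s,F(*p),z) for p in pts])[:,:2]
    print(n,P.round(4).tolist(),"mean",P.mean(0).round(4))
    if len(P)==4:
        for i in range(4):
            d=P[(i+1)%4]-P[i]; print("  len %.4f ang %.1f"%(np.hypot(*d),np.degrees(np.arctan2(d[1],d[0]))))
show("carr",T,f,[(280,107),(563,72),(577,185),(292,220)],.06)
show("sock",T,f,[(302,130),(363,125),(368,187),(308,192)],.06)
show("plug",T,f,[(693,410),(756,454),(714,515),(652,468)],.056)
show("cup",T,f,[(706,460)],.064); show("knob",T,f,[(520,104)],.113)
show("sock s",C,g,[(412,203),(468,193),(486,229),(430,239)],.06)
show("carr s",C,g,[(211,217),(478,173),(512,240),(235,291)],.06)
show("plug s",C,g,[(42,87),(82,50),(130,66),(95,106)],.056)
show("cup s",C,g,[(83,64)],.064); show("knob s",C,g,[(270,165)],.113)
E
```

```text
carr [[0.6204, -0.0009], [0.6406, -0.1385], [0.5843, -0.1461], [0.5643, -0.0088]] mean [ 0.6024 -0.0736]
  len 0.1390 ang -81.6
  len 0.0567 ang -172.3
  len 0.1388 ang 98.3
  len 0.0566 ang 8.0
sock [[0.6091, -0.012], [0.6121, -0.0417], [0.5813, -0.045], [0.5783, -0.016]] mean [ 0.5952 -0.0287]
  len 0.0298 ang -84.1
  len 0.0310 ang -173.8
  len 0.0292 ang 96.0
  len 0.0310 ang 7.4
plug [[0.4768, -0.2029], [0.4565, -0.2328], [0.4272, -0.213], [0.4487, -0.1836]] mean [ 0.4523 -0.2081]
  len 0.0361 ang -124.2
  len 0.0353 ang 146.0
  len 0.0364 ang 53.8
  len 0.0340 ang -34.4
cup [[0.4523, -0.2084]] mean [ 0.4523 -0.2084]
knob [[0.6104, -0.1173]] mean [ 0.6104 -0.1173]
sock s [[0.587, -0.046], [0.5825, -0.0171], [0.6106, -0.0127], [0.6148, -0.041]] mean [ 0.5987 -0.0292]
  len 0.0293 ang 98.8
  len 0.0284 ang 8.9
  len 0.0286 ang -81.5
  len 0.0283 ang -169.8
carr s [[0.5863, -0.1463], [0.5675, -0.0095], [0.62, -0.0015], [0.6412, -0.1379]] mean [ 0.6038 -0.0738]
  len 0.1380 ang 97.8
  len 0.0531 ang 8.7
  len 0.1381 ang -81.2
  len 0.0555 ang -171.3
plug s [[0.4632, -0.2317], [0.4312, -0.21], [0.4494, -0.1836], [0.4836, -0.2031]] mean [ 0.4568 -0.2071]
  len 0.0387 ang 145.8
  len 0.0320 ang 55.3
  len 0.0393 ang -29.7
  len 0.0351 ang -125.5
cup s [[0.4556, -0.2088]] mean [ 0.4556 -0.2088]
knob s [[0.6141, -0.1177]] mean [ 0.6141 -0.1177]
```

```bash
python3 - <<'E'
from h import *
import pickle
S=pickle.load(open("S.pkl","rb")); save(S["top"],"topd.png",(280,215,380,290),7.9)
E
```

```text
(no output)
```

View pics/topd.png

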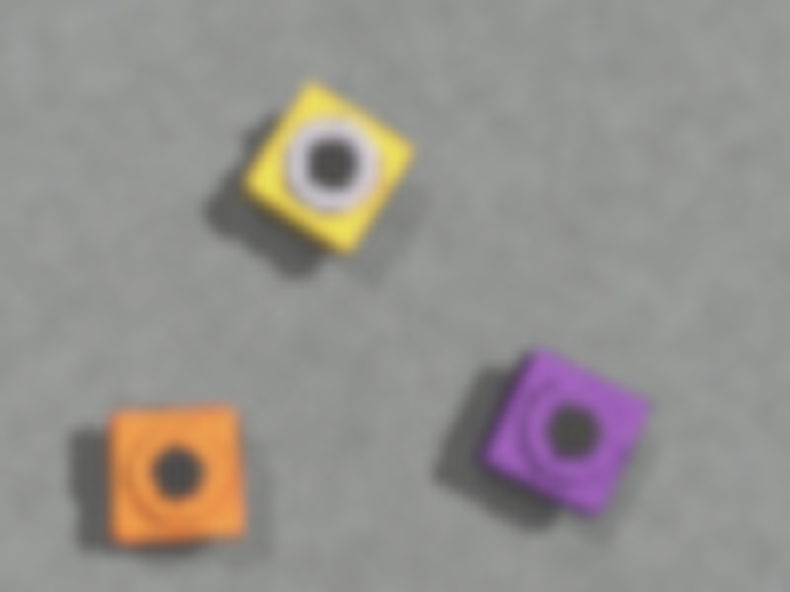

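The crop shows the yellow plug at (330,167). The orange part at (178,475) and the purple one at (570,432) are each about 100 mm away, so the fingers have room.

```bash
cat >> h.py <<'E'
def yaw(st=None):
    m=R.from_quat((st or get_state())["eef_rot"]).as_matrix(); return np.degrees(np.arctan2(m[1,1],m[0,1]))
def down(y): # tool y at world angle y deg, z down
    a=np.radians(y); return R.from_matrix(np.column_stack([[-np.sin(a),np.cos(a),0],[np.cos(a),np.sin(a),0],[0,0,-1]]))
def plan(wps,dp=2,start=None):
    """wps: (x,y,z,yaw,nrows); prints rows, shift in the frame at row start"""
    st=get_state(); p=np.array(st["tool_pos"]);r=R.from_quat(st["eef_rot"])
    if start: p,r=np.array(start[:3]),down(start[3])
    out=[]
    for x,y,z,w,n in wps:
        for i in range(n):
            d=r.inv().apply((np.array([x,y,z])-p)/(n-i))*100; d=d.round(dp)
            v=((r.inv()*down(w)).as_rotvec()/(n-i)).round(3)
            out.append((*d,*v)); p=p+r.apply(d/100); r=r*R.from_rotvec(v)
    for i,o in enumerate(out): print(i,*["%g"%k for k in o])
    print("end",p.round(4))
E
python3 - <<'E'
from h import *
m=R.from_quat(get_state()["eef_rot"]).as_matrix(); print(m.round(3),yaw())
assert np.allclose(down(yaw()).as_matrix(),m,atol=.01)
plan([(.5,.15,.24,-7,15),(.454,-.2085,.2,-34,10)])
E
```

```text
[[-0.955  0.297 -0.   ]
 [ 0.297  0.955 -0.002]
 [-0.    -0.002 -1.   ]] 72.71490881944503
0 -2.89 -2.22 0.06 -0 0 0.093
1 -3.08 -1.94 0.06 -0 0 0.093
2 -3.24 -1.65 0.06 -0 0 0.093
3 -3.38 -1.34 0.06 -0 0 0.093
4 -3.49 -1.02 0.07 -0 0 0.093
5 -3.57 -0.69 0.06 -0 0 0.093
6 -3.62 -0.35 0.07 -0 0 0.093
7 -3.64 -0.01 0.06 -0 0 0.093
8 -3.63 0.32 0.07 -0 0 0.092
9 -3.58 0.66 0.06 -0 0 0.093
10 -3.5 0.98 0.07 -0 0 0.092
11 -3.4 1.3 0.06 -0 0 0.093
12 -3.26 1.61 0.07 -0 0.001 0.092
13 -3.1 1.91 0.06 -0 0 0.093
14 -2.91 2.19 0.06 -0 0.001 0.092
15 -3.61 -0.02 0.4 -0 -0 0.047
16 -3.61 0.15 0.4 -0 -0 0.047
17 -3.6 0.32 0.4 -0 -0 0.047
18 -3.58 0.49 0.4 -0 -0 0.047
19 -3.56 0.65 0.4 -0 -0 0.047
20 -3.52 0.82 0.4 -0 -0 0.047
21 -3.48 0.99 0.4 -0 -0 0.047
22 -3.43 1.15 0.4 -0 -0 0.048
23 -3.37 1.31 0.39 -0 -0 0.047
24 -3.3 1.47 0.4 -0.001 -0 0.048
end [ 0.454  -0.2085  0.2   ]
```

Call:
send_rows([
  {"x":-2.9,"y":-2.2,"z":0.06,"rz":0.093,"jaw":7},
  {"x":-3.1,"y":-1.9,"z":0.06,"rz":0.093,"jaw":7},
  {"x":-3.25,"y":-1.65,"z":0.06,"rz":0.093,"jaw":7},
  {"x":-3.4,"y":-1.35,"z":0.06,"rz":0.093,"jaw":7},
  {"x":-3.5,"y":-1.0,"z":0.06,"rz":0.093,"jaw":7},
])

```text
schema error: expected keys x, y, z, rx, ry, rz, jaw
```

Call:
send_rows([
  {"x":-3.55,"y":-0.7,"z":0.06,"rz":0.093,"jaw":7},
  {"x":-3.6,"y":-0.35,"z":0.06,"rz":0.093,"jaw":7},
  {"x":-3.65,"y":0,"z":0.06,"rz":0.093,"jaw":7},
  {"x":-3.65,"y":0.3,"z":0.06,"rz":0.093,"jaw":7},
  {"x":-3.6,"y":0.65,"z":0.06,"rz":0.093,"jaw":7},
])

```text
schema error: expected keys x, y, z, rx, ry, rz, jaw
```

Call:
send_rows([
  {"x":-3.5,"y":1.0,"z":0.06,"rz":0.093,"jaw":7},
  {"x":-3.4,"y":1.3,"z":0.06,"rz":0.093,"jaw":7},
  {"x":-3.25,"y":1.6,"z":0.06,"rz":0.093,"jaw":7},
  {"x":-3.1,"y":1.9,"z":0.06,"rz":0.093,"jaw":7},
  {"x":-2.9,"y":2.2,"z":0.06,"rz":0.093,"jaw":7},
])

```text
schema error: expected keys x, y, z, rx, ry, rz, jaw
```

Call:
send_rows([
  {"x":-3.6,"y":0,"z":0.4,"rz":0.047,"jaw":7},
  {"x":-3.6,"y":0.15,"z":0.4,"rz":0.047,"jaw":7},
  {"x":-3.6,"y":0.3,"z":0.4,"rz":0.047,"jaw":7},
  {"x":-3.6,"y":0.5,"z":0.4,"rz":0.047,"jaw":7},
  {"x":-3.55,"y":0.65,"z":0.4,"rz":0.047,"jaw":7},
])

```text
schema error: expected keys x, y, z, rx, ry, rz, jaw
```

Call:
send_rows([
  {"x":-3.5,"y":0.8,"z":0.4,"rz":0.047,"jaw":7},
  {"x":-3.5,"y":1.0,"z":0.4,"rz":0.047,"jaw":7},
  {"x":-3.45,"y":1.15,"z":0.4,"rz":0.047,"jaw":7},
  {"x":-3.35,"y":1.3,"z":0.4,"rz":0.047,"jaw":7},
  {"x":-3.3,"y":1.45,"z":0.4,"rz":0.047,"jaw":7},
])

```text
schema error: expected keys x, y, z, rx, ry, rz, jaw
```

```bash
python3 - <<'E'
from h import *
import pickle
s=snapshot("wrist");pickle.dump((s,get_state()),open("w1.pkl","wb"));save(s,"w1.png",k=1.5)
st=get_state();print(st["clock"],st["tool_pos"],yaw(),st["q"],st["opening"]);print(s["extrinsics"],s["vertical_fov"])
E
```

```text
0.15 [0.1856728  0.59629468 0.24907903] 72.7127474880278 [-1.2352063   0.68982177 -0.19451653  1.56608996  0.157316    0.90250952
 -0.21509439] 1.002497034106293
[[ 2.97908922e-01 -9.11665061e-01 -2.83049627e-01  1.13114327e-01]
 [ 9.54593789e-01  2.84205085e-01  8.93205944e-02  6.19160992e-01]
 [-9.86321928e-04 -2.96806818e-01  9.54937035e-01  3.84269750e-01]
 [ 0.00000000e+00  0.00000000e+00  0.00000000e+00  1.00000000e+00]] 69.26479261664713
```

View pics/w1.png

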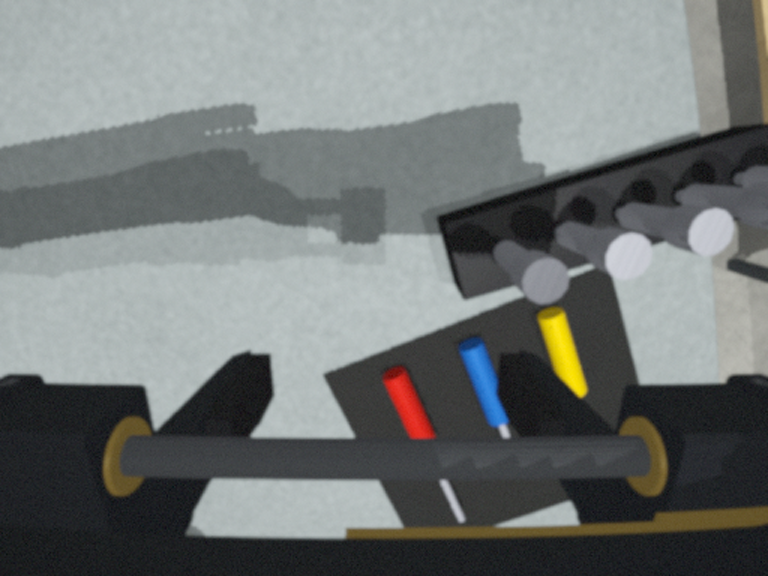

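The arm has not moved: each row needs all seven keys. The wrist view shows only the tool rack near the start pose, with the fingertips at (260,370) and (510,370). I'll resend with full keys, one call first to check.

Call:
send_rows([
  {"x":-2.9,"y":-2.2,"z":0.06,"rx":0,"ry":0,"rz":0.093,"jaw":7},
  {"x":-3.1,"y":-1.9,"z":0.06,"rx":0,"ry":0,"rz":0.093,"jaw":7},
  {"x":-3.25,"y":-1.65,"z":0.06,"rx":0,"ry":0,"rz":0.093,"jaw":7},
  {"x":-3.4,"y":-1.35,"z":0.06,"rx":0,"ry":0,"rz":0.093,"jaw":7},
  {"x":-3.5,"y":-1.0,"z":0.06,"rx":0,"ry":0,"rz":0.093,"jaw":7},
])

```text
clock: 0.65
tool_pos: [0.292, 0.4468, 0.2466]
eef_rot: [0.376, 0.927, -0.0, 0.0]
contact_force: [-0.3, 0.2, -0.4]
opening: 0.791
finger_force: 0.0
```

```bash
python3 - <<'E'
from h import *
st=get_state();print(st["clock"],st["tool_pos"],yaw(),st["q"])
E
```

```text
0.65 [0.29197405 0.44684501 0.24659833] 45.852019287452805 [-1.02743613  0.57110768 -0.08177034  1.84795146  0.06670346  0.72543034
 -0.34595883]
```

Call:
send_rows([
  {"x":-3.55,"y":-0.7,"z":0.06,"rx":0,"ry":0,"rz":0.093,"jaw":7},
  {"x":-3.6,"y":-0.35,"z":0.06,"rx":0,"ry":0,"rz":0.093,"jaw":7},
  {"x":-3.65,"y":0,"z":0.06,"rx":0,"ry":0,"rz":0.093,"jaw":7},
  {"x":-3.65,"y":0.3,"z":0.06,"rx":0,"ry":0,"rz":0.093,"jaw":7},
  {"x":-3.6,"y":0.65,"z":0.06,"rx":0,"ry":0,"rz":0.093,"jaw":7},
])

```text
clock: 1.15
tool_pos: [0.3964, 0.298, 0.2436]
eef_rot: [0.579, 0.815, -0.0, -0.0]
contact_force: [0.9, 0.4, 0.4]
opening: 0.792
finger_force: 0.0
```

Call:
send_rows([
  {"x":-3.5,"y":1.0,"z":0.06,"rx":0,"ry":0,"rz":0.093,"jaw":7},
  {"x":-3.4,"y":1.3,"z":0.06,"rx":0,"ry":0,"rz":0.093,"jaw":7},
  {"x":-3.25,"y":1.6,"z":0.06,"rx":0,"ry":0,"rz":0.093,"jaw":7},
  {"x":-3.1,"y":1.9,"z":0.06,"rx":0,"ry":0,"rz":0.093,"jaw":7},
  {"x":-2.9,"y":2.2,"z":0.06,"rx":0,"ry":0,"rz":0.093,"jaw":7},
])

```text
clock: 1.65
tool_pos: [0.501, 0.1493, 0.2406]
eef_rot: [0.751, 0.66, -0.0, -0.0]
contact_force: [0.8, 0.1, -0.0]
opening: 0.794
finger_force: 0.0
```

Call:
send_rows([
  {"x":-3.6,"y":0,"z":0.4,"rx":0,"ry":0,"rz":0.047,"jaw":7},
  {"x":-3.6,"y":0.15,"z":0.4,"rx":0,"ry":0,"rz":0.047,"jaw":7},
  {"x":-3.6,"y":0.3,"z":0.4,"rx":0,"ry":0,"rz":0.047,"jaw":7},
  {"x":-3.6,"y":0.5,"z":0.4,"rx":0,"ry":0,"rz":0.047,"jaw":7},
  {"x":-3.55,"y":0.65,"z":0.4,"rx":0,"ry":0,"rz":0.047,"jaw":7},
])

```text
clock: 2.15
tool_pos: [0.4765, -0.0298, 0.2205]
eef_rot: [0.823, 0.568, -0.0, -0.0]
contact_force: [0.9, -0.1, -0.5]
opening: 0.79
finger_force: 0.0
```

Call:
send_rows([
  {"x":-3.5,"y":0.8,"z":0.4,"rx":0,"ry":0,"rz":0.047,"jaw":7},
  {"x":-3.5,"y":1.0,"z":0.4,"rx":0,"ry":0,"rz":0.047,"jaw":7},
  {"x":-3.45,"y":1.15,"z":0.4,"rx":0,"ry":0,"rz":0.047,"jaw":7},
  {"x":-3.35,"y":1.3,"z":0.4,"rx":0,"ry":0,"rz":0.047,"jaw":7},
  {"x":-3.3,"y":1.45,"z":0.4,"rx":0,"ry":0,"rz":0.047,"jaw":7},
])

```text
clock: 2.65
tool_pos: [0.4525, -0.2088, 0.2004]
eef_rot: [0.884, 0.468, 0.0, -0.0]
contact_force: [1.4, -0.7, -0.2]
opening: 0.796
finger_force: 0.0
```

```bash
python3 - <<'E'
from h import *
import pickle
s=snapshot("wrist");pickle.dump((s,get_state()),open("w1.pkl","wb"));save(s,"w2.png",k=1.5)
st=get_state();print(st["clock"],st["tool_pos"],yaw(),st["q"],st["opening"]);print(proj(s,[[.454,-.2085,.064],[.597,-.0287,.06],[.612,-.1175,.113]]))
E
```

```text
2.7 [ 0.45080972 -0.21635176  0.20037257] -34.86777369893563 [ 0.23928723  0.61240044  0.17963187  2.00295462 -0.19032491  0.53989209
 -0.05818945] 0.7953911111500406
[[256.81404839 190.3508033 ]
 [277.11837582 -74.86326127]
 [369.68676075 -15.30104816]]
```

View pics/w2.png

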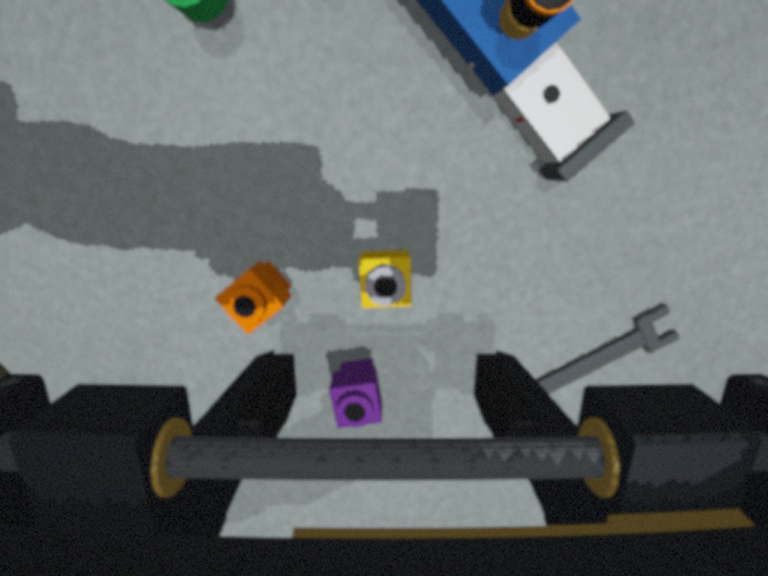

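The wrist view has the yellow cup at (385,286), where my estimate projects to within 1 px. The plug edges line up with the image axes, so the yaw is right. Next I'll correct the overshoot and descend part way.

```bash
python3 - <<'E'
from h import *
plan([(.454,-.2085,.11,-34.3,4)])
E
```

```text
0 0.22 -0.05 2.26 0.001 0.001 -0.002
1 0.21 -0.05 2.26 0.001 0.001 -0.003
2 0.22 -0.05 2.26 0.001 0.001 -0.002
3 0.21 -0.05 2.25 0 0.002 -0.003
end [ 0.454  -0.2085  0.11  ]
```

Call:
send_rows([
  {"x":0.2,"y":-0.05,"z":2.2,"rx":0,"ry":0,"rz":-0.003,"jaw":7},
  {"x":0.2,"y":-0.05,"z":2.2,"rx":0,"ry":0,"rz":-0.003,"jaw":7},
  {"x":0.2,"y":-0.05,"z":2.2,"rx":0,"ry":0,"rz":-0.003,"jaw":7},
  {"x":0.2,"y":-0.05,"z":2.2,"rx":0,"ry":0,"rz":0,"jaw":7},
  {"x":0,"y":0,"z":0,"rx":0,"ry":0,"rz":0,"jaw":7},
])

```text
clock: 3.2
tool_pos: [0.4543, -0.1985, 0.1106]
eef_rot: [0.881, 0.473, -0.001, -0.002]
contact_force: [-1.2, -0.3, -0.1]
opening: 0.792
finger_force: 0.0
```

```bash
python3 - <<'E'
from h import *
s=snapshot("wrist");save(s,"w3.png",k=1.5)
st=get_state();print(st["clock"],st["tool_pos"],yaw());print(proj(s,[[.454,-.2085,.064]])*1.5)
plan([(.454,-.2085,.042,-34.3,4)])
E
```

```text
3.25 [ 0.45496248 -0.19915563  0.11187821] -33.60718048027569
[[394.4715504  355.66610057]]
0 -0.21 0.11 1.75 -0.001 0 0.003
1 -0.21 0.11 1.75 -0.001 0 0.003
2 -0.2 0.12 1.74 -0 0 0.003
3 -0.21 0.11 1.75 -0.001 0 0.003
end [ 0.454  -0.2085  0.042 ]
```

View pics/w3.png

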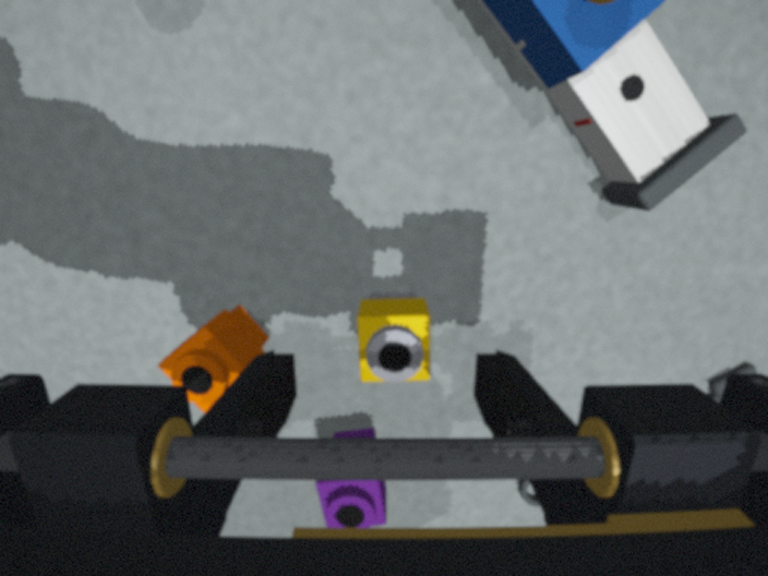

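The cup is at (394,355), matching the projection. The pose had not settled when I took the last correction, so I'm re-correcting while descending.

Call:
send_rows([
  {"x":-0.25,"y":0.1,"z":1.8,"rx":0,"ry":0,"rz":0.003,"jaw":7},
  {"x":-0.25,"y":0.1,"z":1.8,"rx":0,"ry":0,"rz":0.003,"jaw":7},
  {"x":-0.25,"y":0.1,"z":1.8,"rx":0,"ry":0,"rz":0.003,"jaw":7},
  {"x":-0.1,"y":0.1,"z":1.4,"rx":0,"ry":0,"rz":0.003,"jaw":7},
  {"x":0,"y":0,"z":0,"rx":0,"ry":0,"rz":0,"jaw":7},
])

```text
clock: 3.75
tool_pos: [0.454, -0.2092, 0.0441]
eef_rot: [0.884, 0.467, -0.0, -0.0]
contact_force: [-0.1, 1.1, 0.8]
opening: 0.792
finger_force: 0.0
```

Call:
send_rows([
  {"x":0,"y":0,"z":0,"rx":0,"ry":0,"rz":0,"jaw":7},
  {"x":0,"y":0,"z":0,"rx":0,"ry":0,"rz":0,"jaw":7},
  {"x":0,"y":0,"z":0,"rx":0,"ry":0,"rz":0,"jaw":7},
  {"x":0,"y":0,"z":0,"rx":0,"ry":0,"rz":0,"jaw":6},
  {"x":0,"y":0,"z":0,"rx":0,"ry":0,"rz":0,"jaw":5.5},
])

```text
clock: 4.25
tool_pos: [0.4544, -0.209, 0.045]
eef_rot: [0.884, 0.467, 0.0, 0.0]
contact_force: [0.0, -0.6, 0.2]
opening: 0.643
finger_force: 0.0
```

```bash
python3 - <<'E'
from h import *
st=get_state();print(st["clock"],st["tool_pos"],yaw(),st["qd"].round(3) if hasattr(st["qd"],"round") else st["qd"])
plan([(.454,-.2085,.042,-34.3,1)])
E
```

```text
4.25 [ 0.45444543 -0.20900535  0.04501683] -34.30863670774476 [ 0.001  0.005 -0.001 -0.     0.    -0.002  0.001]
0 0.02 -0.07 0.3 0 -0 -0
end [ 0.454  -0.2084  0.042 ]
```

Call:
send_rows([
  {"x":0,"y":0,"z":0.2,"rx":0,"ry":0,"rz":0,"jaw":4},
  {"x":0,"y":0,"z":0,"rx":0,"ry":0,"rz":0,"jaw":3},
  {"x":0,"y":0,"z":0,"rx":0,"ry":0,"rz":0,"jaw":3},
  {"x":0,"y":0,"z":0,"rx":0,"ry":0,"rz":0,"jaw":3},
  {"x":0,"y":0,"z":0,"rx":0,"ry":0,"rz":0,"jaw":3},
], grip_force=35)

```text
clock: 4.75
tool_pos: [0.4542, -0.209, 0.0426]
eef_rot: [0.884, 0.467, -0.0, -0.0]
contact_force: [-0.4, 0.6, -1.2]
opening: 0.409
finger_force: 34.5
```

```bash
python3 - <<'E'
from h import *
st=get_state();print(st["clock"],st["tool_pos"],yaw(),st["opening"]*8.81,st["finger_force"])
p=st["tool_pos"]
plan([(p[0],p[1],.16,yaw(),5),(.597,-.0287,.16,8.2,10)])
E
```

```text
4.75 [ 0.45418222 -0.20900496  0.04257571] -34.31880078186695 3.600116165404165 34.50926448444079
0 0 -0 -2.35 -0 -0 -0
1 0 -0 -2.35 -0 -0 -0
2 0 -0 -2.35 -0 -0 -0
3 0 -0 -2.35 -0 -0 -0
4 0 -0 -2.34 -0 -0 -0
5 2.29 0.16 -0 -0 -0 -0.074
6 2.28 0.33 -0 -0 -0 -0.074
7 2.25 0.5 -0 -0 -0 -0.074
8 2.2 0.66 -0 -0 -0 -0.074
9 2.15 0.83 -0 -0 -0 -0.074
10 2.08 0.98 -0 -0 -0 -0.074
11 2 1.13 -0 -0 -0 -0.075
12 1.91 1.28 -0 -0 -0 -0.074
13 1.81 1.42 -0 -0 -0 -0.075
14 1.7 1.55 -0 -0 -0 -0.074
end [ 0.597  -0.0287  0.16  ]
```

Call:
send_rows([
  {"x":0,"y":0,"z":-2.3,"rx":0,"ry":0,"rz":0,"jaw":3},
  {"x":0,"y":0,"z":-2.4,"rx":0,"ry":0,"rz":0,"jaw":3},
  {"x":0,"y":0,"z":-2.4,"rx":0,"ry":0,"rz":0,"jaw":3},
  {"x":0,"y":0,"z":-2.4,"rx":0,"ry":0,"rz":0,"jaw":3},
  {"x":0,"y":0,"z":-2.3,"rx":0,"ry":0,"rz":0,"jaw":3},
])

```text
clock: 5.25
tool_pos: [0.454, -0.209, 0.1617]
eef_rot: [0.884, 0.467, -0.0, -0.0]
contact_force: [-0.2, -1.2, -1.0]
opening: 0.41
finger_force: 34.5
```

Call:
send_rows([
  {"x":2.3,"y":0.15,"z":0,"rx":0,"ry":0,"rz":-0.074,"jaw":3},
  {"x":2.3,"y":0.35,"z":0,"rx":0,"ry":0,"rz":-0.074,"jaw":3},
  {"x":2.25,"y":0.5,"z":0,"rx":0,"ry":0,"rz":-0.074,"jaw":3},
  {"x":2.2,"y":0.65,"z":0,"rx":0,"ry":0,"rz":-0.074,"jaw":3},
  {"x":2.15,"y":0.85,"z":0,"rx":0,"ry":0,"rz":-0.074,"jaw":3},
])

```text
clock: 5.75
tool_pos: [0.5263, -0.1178, 0.1606]
eef_rot: [0.782, 0.623, -0.0, -0.0]
contact_force: [0.8, -0.3, -2.5]
opening: 0.407
finger_force: 34.5
```

Call:
send_rows([
  {"x":2.1,"y":1.0,"z":0,"rx":0,"ry":0,"rz":-0.074,"jaw":3},
  {"x":2.0,"y":1.1,"z":0,"rx":0,"ry":0,"rz":-0.074,"jaw":3},
  {"x":1.9,"y":1.3,"z":0,"rx":0,"ry":0,"rz":-0.074,"jaw":3},
  {"x":1.8,"y":1.4,"z":0,"rx":0,"ry":0,"rz":-0.074,"jaw":3},
  {"x":1.7,"y":1.55,"z":0,"rx":0,"ry":0,"rz":-0.074,"jaw":3},
])

```text
clock: 6.25
tool_pos: [0.5978, -0.0276, 0.1605]
eef_rot: [0.654, 0.757, -0.0, -0.0]
contact_force: [0.7, 0.8, -0.5]
opening: 0.409
finger_force: 34.5
```

Call:
send_rows([
  {"x":0,"y":0,"z":0,"rx":0,"ry":0,"rz":0,"jaw":3},
  {"x":0,"y":0,"z":0,"rx":0,"ry":0,"rz":0,"jaw":3},
  {"x":0,"y":0,"z":0,"rx":0,"ry":0,"rz":0,"jaw":3},
  {"x":0,"y":0,"z":0,"rx":0,"ry":0,"rz":0,"jaw":3},
  {"x":0,"y":0,"z":0,"rx":0,"ry":0,"rz":0,"jaw":3},
])

```text
clock: 6.75
tool_pos: [0.5969, -0.0296, 0.1607]
eef_rot: [0.656, 0.755, -0.0, 0.0]
contact_force: [0.1, 0.0, -2.4]
opening: 0.404
finger_force: 34.5
```

```bash
python3 - <<'E'
from h import *
s=snapshot("wrist");save(s,"w4.png",k=1.5);import pickle
st=get_state();pickle.dump((s,st),open("w4.pkl","wb"))
print(st["clock"],st["tool_pos"],yaw(),st["opening"]*8.81,st["contact_force"])
c,y=np.array([.597,-.0287]),np.array([np.cos(np.radians(98.2)),np.sin(np.radians(98.2))]);x=np.array([y[1],-y[0]])
for a,b in((1,1),(1,-1),(-1,-1),(-1,1)): print((proj(s,[*(c+.015*a*x+.015*b*y),.06])*1.5).round(0))
plan([(.597,-.0287,.105,8.2,5)])
E
```

```text
6.8 [ 0.59706495 -0.02933238  0.16075886] 8.011504210429846 3.577939452746946 [ 0.30764075 -0.23490532 -1.00181927]
[[409. 277.]]
[[408. 325.]]
[[359. 325.]]
[[358. 277.]]
0 0.01 0 1.12 -0 0 -0.001
1 0.01 0 1.11 -0 0 -0.001
2 0.01 0 1.12 -0 0 -0
3 0.02 0 1.11 -0 0 -0.001
4 0.01 0 1.12 -0 0 -0
end [ 0.597  -0.0288  0.105 ]
```

View pics/w4.png

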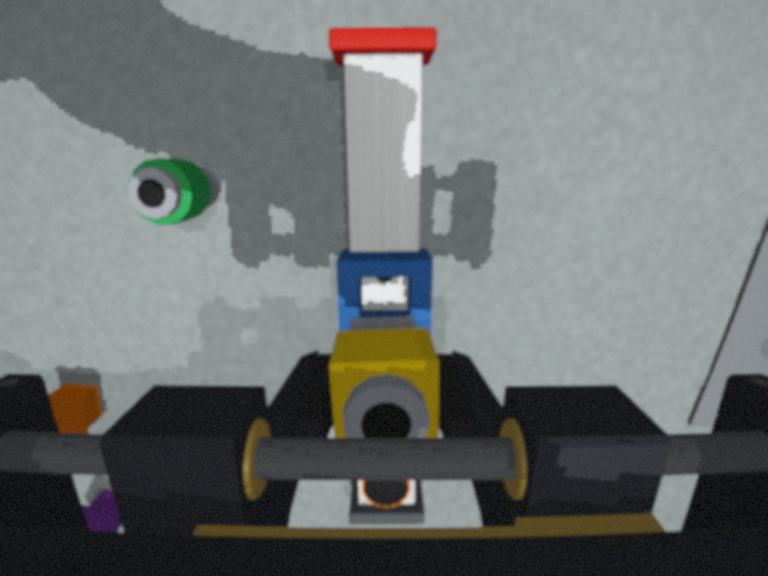

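The socket's far edge spans columns 359 to 410 at row 276, matching the projection (358 to 409, row 277). The rail is symmetric about column 384, so the alignment is good and I can descend.

Call:
send_rows([
  {"x":0.06,"y":0,"z":1.1,"rx":0,"ry":0,"rz":-0.003,"jaw":3},
  {"x":0,"y":0,"z":1.1,"rx":0,"ry":0,"rz":0,"jaw":3},
  {"x":0,"y":0,"z":1.1,"rx":0,"ry":0,"rz":0,"jaw":3},
  {"x":0,"y":0,"z":1.1,"rx":0,"ry":0,"rz":0,"jaw":3},
  {"x":0,"y":0,"z":1.0,"rx":0,"ry":0,"rz":0,"jaw":3},
])

```text
clock: 7.3
tool_pos: [0.5969, -0.028, 0.1053]
eef_rot: [0.654, 0.756, -0.0, -0.0]
contact_force: [0.5, -0.9, -0.9]
opening: 0.406
finger_force: 34.5
```

Call:
send_rows([
  {"x":0,"y":0,"z":0,"rx":0,"ry":0,"rz":0,"jaw":3},
  {"x":0,"y":0,"z":0.3,"rx":0,"ry":0,"rz":0,"jaw":3},
  {"x":0,"y":0,"z":0.3,"rx":0,"ry":0,"rz":0,"jaw":3},
  {"x":0,"y":0,"z":0.3,"rx":0,"ry":0,"rz":0,"jaw":3},
  {"x":0,"y":0,"z":0,"rx":0,"ry":0,"rz":0,"jaw":3},
])

```text
clock: 7.8
tool_pos: [0.5972, -0.028, 0.0975]
eef_rot: [0.654, 0.756, -0.0, -0.0]
contact_force: [-0.4, 0.6, -1.3]
opening: 0.404
finger_force: 34.5
```

Call:
send_rows([
  {"x":0,"y":0,"z":0.4,"rx":0,"ry":0,"rz":0,"jaw":3},
  {"x":0,"y":0,"z":0.4,"rx":0,"ry":0,"rz":0,"jaw":3},
  {"x":0,"y":0,"z":0.4,"rx":0,"ry":0,"rz":0,"jaw":3},
  {"x":0,"y":0,"z":0.4,"rx":0,"ry":0,"rz":0,"jaw":3},
  {"x":0,"y":0,"z":0.2,"rx":0,"ry":0,"rz":0,"jaw":3},
])

```text
clock: 8.3
tool_pos: [0.597, -0.028, 0.0791]
eef_rot: [0.654, 0.756, -0.0, -0.0]
contact_force: [-0.4, -0.7, -1.6]
opening: 0.407
finger_force: 34.5
```

Call:
send_rows([
  {"x":0,"y":0,"z":0.15,"rx":0,"ry":0,"rz":0,"jaw":3},
  {"x":0,"y":0,"z":0.15,"rx":0,"ry":0,"rz":0,"jaw":3},
  {"x":0,"y":0,"z":0.1,"rx":0,"ry":0,"rz":0,"jaw":3},
  {"x":0,"y":0,"z":0,"rx":0,"ry":0,"rz":0,"jaw":3},
  {"x":0,"y":0,"z":0,"rx":0,"ry":0,"rz":0,"jaw":3},
])

```text
clock: 8.8
tool_pos: [0.5974, -0.028, 0.0766]
eef_rot: [0.654, 0.756, 0.0, 0.0]
contact_force: [-2.3, 0.6, 6.4]
opening: 0.402
finger_force: 34.5
```

The plug is seated: TCP z is 0.0766 as computed, with 6 N of contact force. Press slightly, release and rise.

Call:
send_rows([
  {"x":0,"y":0,"z":0.1,"rx":0,"ry":0,"rz":0,"jaw":3},
  {"x":0,"y":0,"z":0,"rx":0,"ry":0,"rz":0,"jaw":3},
  {"x":0,"y":0,"z":0,"rx":0,"ry":0,"rz":0,"jaw":5.5},
  {"x":0,"y":0,"z":0,"rx":0,"ry":0,"rz":0,"jaw":5.5},
  {"x":0,"y":0,"z":0,"rx":0,"ry":0,"rz":0,"jaw":5.5},
])

```text
clock: 9.3
tool_pos: [0.5975, -0.028, 0.0746]
eef_rot: [0.654, 0.756, 0.0, 0.0]
contact_force: [0.1, 0.2, 0.2]
opening: 0.62
finger_force: 0.0
```

Call:
send_rows([
  {"x":0,"y":0,"z":-1,"rx":0,"ry":0,"rz":0,"jaw":5.5},
  {"x":0,"y":0,"z":-2.2,"rx":0,"ry":0,"rz":0,"jaw":5.5},
  {"x":0,"y":0,"z":-2.2,"rx":0,"ry":0,"rz":0,"jaw":5.5},
  {"x":0,"y":0,"z":-2.2,"rx":0,"ry":0,"rz":0,"jaw":5.5},
  {"x":0,"y":0,"z":-1,"rx":0,"ry":0,"rz":0,"jaw":5.5},
])

```text
clock: 9.8
tool_pos: [0.5985, -0.0281, 0.1631]
eef_rot: [0.654, 0.756, 0.001, 0.001]
contact_force: [1.0, 0.4, -0.9]
opening: 0.625
finger_force: 0.0
```

Call:
send_rows([
  {"x":-1.8,"y":0,"z":0,"rx":0,"ry":0,"rz":0,"jaw":5.5},
  {"x":-1.8,"y":0,"z":0,"rx":0,"ry":0,"rz":0,"jaw":5.5},
  {"x":-1.8,"y":0,"z":0,"rx":0,"ry":0,"rz":0,"jaw":5.5},
  {"x":-1.8,"y":0,"z":0,"rx":0,"ry":0,"rz":0,"jaw":5.5},
  {"x":-1.8,"y":0,"z":0,"rx":0,"ry":0,"rz":0,"jaw":5.5},
])

```text
clock: 10.3
tool_pos: [0.61, -0.1178, 0.1605]
eef_rot: [0.654, 0.756, -0.0, -0.0]
contact_force: [-0.0, 1.0, -0.4]
opening: 0.623
finger_force: 0.0
```

Call:
send_rows([
  {"x":0,"y":0,"z":0,"rx":0,"ry":0,"rz":0,"jaw":5.5},
  {"x":0,"y":0,"z":0,"rx":0,"ry":0,"rz":0,"jaw":5.5},
  {"x":0,"y":0,"z":0,"rx":0,"ry":0,"rz":0,"jaw":5.5},
  {"x":0,"y":0,"z":0,"rx":0,"ry":0,"rz":0,"jaw":5.5},
  {"x":0,"y":0,"z":0,"rx":0,"ry":0,"rz":0,"jaw":5.5},
])

```text
clock: 10.8
tool_pos: [0.6103, -0.116, 0.1607]
eef_rot: [0.654, 0.757, 0.0, -0.0]
contact_force: [-0.1, 0.6, -0.3]
opening: 0.619
finger_force: 0.0
```

```bash
python3 - <<'E'
from h import *
s=snapshot("wrist");save(s,"w5.png",k=1.5)
st=get_state();print(st["clock"],st["tool_pos"],yaw(),st["opening"]*8.81,st["contact_force"])
print(proj(s,[[.6105,-.1172,.113],[.597,-.028,.098]])*1.5)
plan([(.6105,-.1172,.096,8.2,4)])
E
```

```text
10.85 [ 0.61024683 -0.11621129  0.16072266] 8.316940780876017 5.5019604338325 [ 0.03604363  0.46371285 -0.01959558]
[[382.97295634 339.6828983 ]
 [381.78758798 140.14792331]]
0 -0.03 0 1.62 0 -0 0.001
1 -0.02 0 1.62 0 -0 0
2 -0.03 0.01 1.62 0 -0 0.001
3 -0.02 0 1.61 0 -0 0
end [ 0.6105 -0.1172  0.096 ]
```

View pics/w5.png

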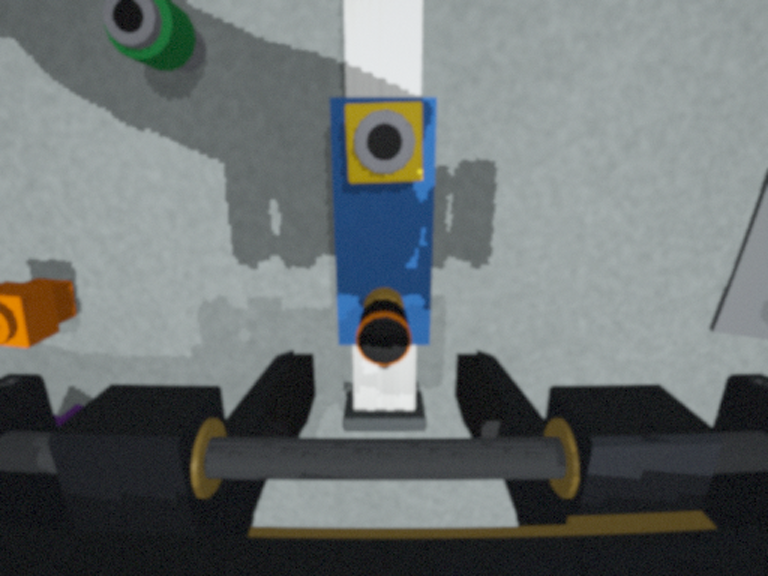

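The plug sits in the socket with its cup at (385,141), where the seated height projects to row 140. The knob is at (384,339), as predicted. Descend and grip the knob.

Call:
send_rows([
  {"x":-0.05,"y":0,"z":1.6,"rx":0,"ry":0,"rz":0,"jaw":5.5},
  {"x":-0.05,"y":0,"z":1.6,"rx":0,"ry":0,"rz":0,"jaw":5.5},
  {"x":0,"y":0,"z":1.6,"rx":0,"ry":0,"rz":0,"jaw":5.5},
  {"x":0,"y":0,"z":1.6,"rx":0,"ry":0,"rz":0,"jaw":5.5},
  {"x":0,"y":0,"z":0,"rx":0,"ry":0,"rz":0,"jaw":5.5},
])

```text
clock: 11.35
tool_pos: [0.6088, -0.1175, 0.0945]
eef_rot: [0.654, 0.756, -0.001, -0.002]
contact_force: [-1.8, 0.5, -0.5]
opening: 0.622
finger_force: 0.0
```

Call:
send_rows([
  {"x":0,"y":0,"z":0,"rx":0,"ry":0,"rz":0,"jaw":3.5},
  {"x":0,"y":0,"z":0,"rx":0,"ry":0,"rz":0,"jaw":2},
  {"x":0,"y":0,"z":0,"rx":0,"ry":0,"rz":0,"jaw":2},
  {"x":0,"y":0,"z":0,"rx":0,"ry":0,"rz":0,"jaw":2},
  {"x":0,"y":0,"z":0,"rx":0,"ry":0,"rz":0,"jaw":2},
], grip_force=45)

```text
clock: 11.85
tool_pos: [0.61, -0.1183, 0.097]
eef_rot: [0.654, 0.756, -0.0, -0.0]
contact_force: [-0.2, -0.5, 0.0]
opening: 0.283
finger_force: 45.0
```

Call:
send_rows([
  {"x":0,"y":0,"z":-0.4,"rx":0,"ry":0,"rz":0,"jaw":2},
  {"x":0,"y":0,"z":-0.5,"rx":0,"ry":0,"rz":0,"jaw":2},
  {"x":0,"y":0,"z":-0.5,"rx":0,"ry":0,"rz":0,"jaw":2},
  {"x":0,"y":0,"z":-0.4,"rx":0,"ry":0,"rz":0,"jaw":2},
  {"x":0,"y":0,"z":0,"rx":0,"ry":0,"rz":0,"jaw":2},
])

```text
clock: 12.35
tool_pos: [0.6101, -0.1182, 0.1144]
eef_rot: [0.654, 0.756, -0.0, -0.0]
contact_force: [0.8, -1.7, -11.7]
opening: 0.286
finger_force: 45.0
```

The pin is clear: the lift is about 17 mm plus the 5 mm float, with a 12 N pull. Slide 50 mm.

Call:
send_rows([
  {"x":0.6,"y":0,"z":0,"rx":0,"ry":0,"rz":0,"jaw":2},
  {"x":1.2,"y":0,"z":0,"rx":0,"ry":0,"rz":0,"jaw":2},
  {"x":1.4,"y":0,"z":0,"rx":0,"ry":0,"rz":0,"jaw":2},
  {"x":1.2,"y":0,"z":0,"rx":0,"ry":0,"rz":0,"jaw":2},
  {"x":0.6,"y":0,"z":0,"rx":0,"ry":0,"rz":0,"jaw":2},
])

```text
clock: 12.85
tool_pos: [0.6022, -0.0654, 0.1144]
eef_rot: [0.653, 0.757, 0.0, -0.001]
contact_force: [0.2, -2.0, -12.1]
opening: 0.281
finger_force: 45.0
```

Call:
send_rows([
  {"x":0,"y":0,"z":0,"rx":0,"ry":0,"rz":0,"jaw":2},
  {"x":0,"y":0,"z":0,"rx":0,"ry":0,"rz":0,"jaw":2},
  {"x":0,"y":0,"z":0,"rx":0,"ry":0,"rz":0,"jaw":2},
  {"x":0,"y":0,"z":0,"rx":0,"ry":0,"rz":0,"jaw":2},
  {"x":0,"y":0,"z":0,"rx":0,"ry":0,"rz":0,"jaw":2},
])

```text
clock: 13.35
tool_pos: [0.6027, -0.0687, 0.1145]
eef_rot: [0.655, 0.756, -0.0, -0.0]
contact_force: [-1.4, 1.8, -11.5]
opening: 0.282
finger_force: 45.0
```

```bash
python3 - <<'E'
from h import *
st=get_state();print(st["clock"],st["tool_pos"],yaw(),st["contact_force"])
d=np.array(st["tool_pos"])[:2]-[.6101,-.1182];print(np.hypot(*d),np.degrees(np.arctan2(d[1],d[0])))
E
```

```text
13.35 [ 0.60273216 -0.06867834  0.11453537] 8.23353219143139 [ -1.44854831   1.84475194 -11.54587059]
0.0500667542107549 98.46239667420593
```

Call:
send_rows([
  {"x":0,"y":0,"z":0.4,"rx":0,"ry":0,"rz":0,"jaw":2},
  {"x":0,"y":0,"z":0.5,"rx":0,"ry":0,"rz":0,"jaw":2},
  {"x":0,"y":0,"z":0.5,"rx":0,"ry":0,"rz":0,"jaw":2},
  {"x":0,"y":0,"z":0.4,"rx":0,"ry":0,"rz":0,"jaw":2},
  {"x":0,"y":0,"z":0,"rx":0,"ry":0,"rz":0,"jaw":2},
])

```text
clock: 13.85
tool_pos: [0.6028, -0.0689, 0.0968]
eef_rot: [0.655, 0.756, -0.0, -0.0]
contact_force: [-5.0, 1.1, 1.2]
opening: 0.281
finger_force: 45.0
```

Call:
send_rows([
  {"x":0,"y":0,"z":0.1,"rx":0,"ry":0,"rz":0,"jaw":2},
  {"x":0,"y":0,"z":0.1,"rx":0,"ry":0,"rz":0,"jaw":2},
  {"x":0,"y":0,"z":0.1,"rx":0,"ry":0,"rz":0,"jaw":2},
  {"x":0,"y":0,"z":0.1,"rx":0,"ry":0,"rz":0,"jaw":2},
  {"x":0,"y":0,"z":0,"rx":0,"ry":0,"rz":0,"jaw":2},
])

```text
clock: 14.35
tool_pos: [0.6029, -0.0691, 0.0935]
eef_rot: [0.655, 0.756, -0.0, -0.0]
contact_force: [-6.2, 1.2, 3.3]
opening: 0.277
finger_force: 45.0
```

Call:
send_rows([
  {"x":0,"y":0,"z":0.1,"rx":0,"ry":0,"rz":0,"jaw":2},
  {"x":0,"y":0,"z":0.1,"rx":0,"ry":0,"rz":0,"jaw":2},
  {"x":0,"y":0,"z":0.1,"rx":0,"ry":0,"rz":0,"jaw":2},
  {"x":0,"y":0,"z":0,"rx":0,"ry":0,"rz":0,"jaw":2},
  {"x":0,"y":0,"z":0,"rx":0,"ry":0,"rz":0,"jaw":2},
])

```text
clock: 14.85
tool_pos: [0.6031, -0.0699, 0.0927]
eef_rot: [0.655, 0.756, -0.0, 0.001]
contact_force: [-9.7, 0.2, 17.3]
opening: 0.283
finger_force: 45.0
```

Call:
send_rows([
  {"x":0,"y":0,"z":0,"rx":0,"ry":0,"rz":0,"jaw":2},
  {"x":0,"y":0,"z":0,"rx":0,"ry":0,"rz":0,"jaw":2},
  {"x":0,"y":0,"z":0,"rx":0,"ry":0,"rz":0,"jaw":2},
  {"x":0,"y":0,"z":0,"rx":0,"ry":0,"rz":0,"jaw":2},
  {"x":0,"y":0,"z":0,"rx":0,"ry":0,"rz":0,"jaw":2},
])

```text
clock: 15.35
tool_pos: [0.6031, -0.07, 0.0927]
eef_rot: [0.655, 0.756, -0.0, 0.001]
contact_force: [-10.3, 0.3, 16.4]
opening: 0.282
finger_force: 45.0
```

The knob is on a hard stop at z = 0.0927 with 16 N, at 50 mm of slide. The picture budget is used up, so I'll check the plug numerically and then hand in.

```bash
python3 - <<'E'
from h import *
s=snapshot("scene");h=cv2.cvtColor(s["img"],cv2.COLOR_RGB2HSV)
m=cv2.inRange(h,(22,120,60),(34,255,255));n,l,st,c=cv2.connectedComponentsWithStats(m)
print([(a[:5].tolist()) for a in st[1:] if a[4]>60])
y=np.array([np.cos(np.radians(98.2)),np.sin(np.radians(98.2))]);x=np.array([y[1],-y[0]]);p=np.array([.599,-.0285])+.0495*y
P=np.array([proj(s,[*(p+.018*a*x+.018*b*y),z])[0] for a in(1,-1) for b in(1,-1) for z in(.06,.09)])
print(P.min(0),P.max(0)-P.min(0)); q=get_state();print(q["contact_force"],q["finger_force"])
E
```

```text
[[374, 0, 105, 77, 2078], [299, 202, 22, 21, 219]]
[298.64306635 199.37612708] [23.01572129 24.67361392]
[-9.83049069  0.71140795 17.26606571] 45.006475020200014
```

```bash
python3 -c "
from plant import *
print(finish_job())"
```

```text
the job is handed in; nothing more can be done
None
```

I handed the job in with the yellow adapter seated in the socket, the carriage slid about 50 mm to the next hole, and the knob still gripped and pressed down on its stop with about 17 N; the hand-in returned no verdict.

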